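Gauge the candle moulds and sort out the waxed-up ones

ROBOT

A 7-joint arm with a two-finger parallel gripper is mounted at the origin on the work surface. World frame = base frame: x ahead of the robot, y to its left, z up, the work surface at z = 0. Lengths are in mm, angles in rad, forces in N, time in s.
With the tool pointing down it reaches from about 425 to 950 mm from the base axis. Payload 16.7 kg.
Tool frame: the origin (TCP) lies midway between the tips of the shut fingers; the grasp point (between the pads) lies 19 mm behind it (r.pinch_z is the distance from the TCP to the grasp point, in mm); z points along the fingers, y is the line along which they close (so a half turn about z gives the same grasp; the last joint's range is limited). The gripper opens to 94 mm and grips with 3 to 60 N. Pads are 16 mm wide; open, the fingers measure 119 mm over their backs; the gripper's body (75 mm by 177 mm) begins 78 mm behind the grasp point.
Start: joints at [-1.417, 0.426, 0.074, 1.606, -0.034, 1.111, -0.067], TCP at [201.929, 644.049, 205.467] pointing down, gripper open.
Joint ranges: [-2.85, 2.85], [-0.5, 2.14], [-1.23, 1.37], [0.21, 2.46], [-1.02, 4.16], [0.16, 2.05], [-2.73, 2.73]. Speed limits (rad/s): [1.89, 1.89, 2.39, 2.39, 3.01, 3.01, 3.01].

INTERFACE

Orientations are given as a rotation vector (axis times angle).
In Python, from cell import r, eyes gives the robot as it stands.
- The arm moves only by the shell command python3 -m crank 'ROWS' [OPENING]. ROWS is JSON, a list of rows, each an object of numbers: "dx", "dy", "dz": the shift along the tool's x, y, z in mm; "turn": the turn about the tool's z in degrees. A call has 1 to 8 rows; each row shifts and turns the commanded pose from where the row before left it, along the tool's axes as they then stand; what a row does not reach is not made up. A row lasts 1/10 s, in which the tool goes at most 50 mm and 8.59 degrees, less where a joint would pass 70% of its speed; a pose out of reach is approached as far as the arm can. A call is refused whole if a number of a shift passes 50 or a number of a turn 8.59, either way. A call with a gripper value outside its range is refused whole. OPENING is the closure, from -1 (fully open) to 1 (shut), set as the call begins (- or left out, the last holds). The fingers move at their own pace and stop on an object; the grip force is fixed at half the most. Time passes only in rows, so rows that do not move let the fingers close. It gives the time, the measured TCP pose, the force, the opening and the grip force at its end, in the units of the state.
- r.read_state(): the state, without advancing time (a new reading comes with each control period).
- eyes.read_camera(name): name is "scene" or "top"; returns (picture, depth): 400x640x3 uint8, red, green, blue; 400x640 float32, mm along the optical axis (not along the pixel's ray), 0 where there is no reading.
- eyes.get_calibration(name): a dict with "intrinsics" (3x3 intrinsics, pixels), "R" (3x3) and "t" (3): a world point X has camera coordinates R X + t. Camera axes: x right, y down, z forward; pixel columns grow to the right and rows downward; lengths in mm; the calibration is good to about 2 mm. A picture is of the moment at which its call begins. get_calibration takes no time and is no camera call.
- r.finish_job(): hands the job in; it is judged then, once.
Trained networks look in the newest picture that a camera, given by its name, has taken for a name from the list of things; names that differ only in an ending like _2 or _b are one class to them, and where a whole thing is asked for, a point or a joint stands for the part that bears it (a point fixed in the world has none). Each returns a list of dicts, best first, with "p" (0 to 1); they miss things now and then, are a little off and sometimes report something else, mostly with a low value. They report only what shows in the picture. A call takes as long as a camera call. They do not tell look-alikes from the thing itself.
- eyes.cut_out(name, camera): "region" (400x640 bool, what is visible of it) and "extent" ([left, top, width, height] in pixels, round what is visible of it).
- eyes.landmark_of(name, camera): "centre" ([column, row] in pixels: a listed point, or the origin of a listed thing).
The state is a dict: "clock": time; "qpos": joint angles; "joint_vel": joint speeds; "joint_torque": joint torques, N m; "tcp_pos": TCP position; "ee_rot": TCP orientation; "wrist_force": force on the tool from outside, world axes, zero at the start; "wrist_torque": the same for the moment, N m; "gripper_width": finger opening in mm; "grip_force": force on a finger pad.
Only numpy, scipy, OpenCV 4.12 (cv2) and the standard library are available. Lean on these libraries where they do the work, as an engineer would, in place of code of your own. Each camera call takes 0.05 s, during which the arm holds its last target. There are 200 camera calls.

TASK

One of the three pink candle moulds is clean inside; the other two have a plug of wax trapped in them, out of sight. Try the moulds on the steel gauge pin, easing them down gently without forcing: the clean one slides fully home onto the blue base and is to be left there, while a waxed-up one stops clearly short. Stand both waxed-up moulds upright in the red tub, and leave the jug, the green pot and the spatula alone.

Things in the scene. Friction and masses are not known exactly. Their poses are not given: they have to be found in the camera images.
- mould_a: One of three look-alike candle moulds: opaque pink tube standing upright, 54 mm diameter, 110 mm long, 0.15 to 0.31 kg, flat closed top, open below through a 40 mm round mouth. Origin: centre of its underside; z up along it. Inside rattles a thin plate (the clean mould) or a thick wax plug of the same weight (the other two); which is which changes every time.
- mould_b: One of three look-alike candle moulds: opaque pink tube standing upright, 54 mm diameter, 110 mm long, 0.15 to 0.31 kg, flat closed top, open below through a 40 mm round mouth. Origin: centre of its underside; z up along it. Inside rattles a thin plate (the clean mould) or a thick wax plug of the same weight (the other two); which is which changes every time.
- mould_c: One of three look-alike candle moulds: opaque pink tube standing upright, 54 mm diameter, 110 mm long, 0.15 to 0.31 kg, flat closed top, open below through a 40 mm round mouth. Origin: centre of its underside; z up along it. Inside rattles a thin plate (the clean mould) or a thick wax plug of the same weight (the other two); which is which changes every time.
- gauge: Fixed fit gauge: blue round base, 110 mm diameter and 20 mm high, with an upright steel pin of 37 mm diameter in its middle whose top is 105 mm above the bench; the last 6 mm of the pin taper to 27 mm. Origin: centre of the base's underside, on the bench; z up along the pin.
- gauge_seat (a point): Point on the pin's axis at the top face of the blue base (20 mm above the bench; the pin stands 85 mm above it). The clean mould, fully home, has its underside here; a waxed-up one stops with its underside about 20 mm above here.
- tub: Fixed red plastic tub, open on top, 150 x 220 mm outside and 60 mm high (x by y), walls and floor 5 mm thick. Origin: centre of its underside, on the bench; its long side is its y axis. Two moulds stand in it side by side along y.
- jug: Bystander: white enamel jug with a handle, 110 mm diameter, 120 mm high, origin at the centre of its underside. Not to be moved.
- pot: Bystander: empty green plastic pot, 72 mm diameter, 75 mm high, origin at the centre of its underside. Not to be moved.
- spatula: Bystander: spatula lying on the bench beyond the work. Not to be moved.
Things that resemble listed ones, but are neither listed nor needed, are in the scene too. What is shaped like the mould_c but yellow is not meant. Leave any yellow look-alike of the mould_b alone.

How it is judged:
By the outcome, as a careful person would: the job done as asked, in the order asked, and still so for the second after the job is handed in, with the robot touching nothing.
It also fails if it takes over 72 s, if anything falls off the work surface, if the arm or the gripper's body presses on something with over 40 N, if the wrist force passes 120 N, or if a joint passes its speed limit or range.

## Working session

There is one attempt and no reset: what is moved stays moved. The work goes in short steps, Python scripts to look and compute and a shell command to move; the robot and the scene stay as the last step left them, time stands still between calls to the robot, and variables do not carry over. Pictures are saved under pics/ and viewed, at most 10 in all, crops included, and the job is handed in when it is done.

```bash
ls; mkdir -p pics
cat > h.py <<'E'
import numpy as np,cv2
from cell import r,eyes
def snap(cam,fn=None):
    p,d=eyes.read_camera(cam)
    if fn: cv2.imwrite('pics/'+fn,p[:,:,::-1])
    return p,d
def world(cam,uv,depth):
    c=eyes.get_calibration(cam);K=np.array(c['intrinsics']);R=np.array(c['R']);t=np.array(c['t'])
    uv=np.atleast_2d(uv).astype(float);depth=np.atleast_1d(depth)
    X=np.c_[uv,np.ones(len(uv))]@np.linalg.inv(K).T*depth[:,None]
    return (X-t)@R
def pts(cam,mask,d):
    m=mask&(d>0);v,u=np.nonzero(m)
    return world(cam,np.c_[u,v],d[m])
E
python3 - <<'E'
from h import *
s=r.read_state();print(s)
for cam in('scene','top'):
    p,d=snap(cam,cam+'0.png')
    c=eyes.get_calibration(cam);print(cam,np.round(c['t']),np.round(-np.array(c['R']).T@c['t']))
    for n in('mould_a','gauge','tub','jug','pot','spatula'):
        for o in eyes.cut_out(n,cam):
            q=pts(cam,o['region'],d)
            if len(q)<20: continue
            col=p[o['region']].mean(0).astype(int)
            z=np.percentile(q[:,2],98);top=q[q[:,2]>z-4]
            print(cam,n,round(o['p'],2),o['extent'],col,'top',np.round(z),'mid',np.round((top.min(0)+top.max(0))/2)[:2],'sz',np.round(np.ptp(top,axis=0))[:2])
    print(eyes.landmark_of('gauge_seat',cam)[:2])
E
```

```text
pics
{'clock': 0.0, 'qpos': array([-1.41651554,  0.42672944,  0.07385218,  1.60660405, -0.03411246,
        1.11079464, -0.06710026]), 'joint_vel': array([ 5.22740295e-04, -1.43445959e-03,  6.91475621e-04,  2.95257475e-06,
       -7.62798775e-04, -2.04584489e-03, -2.05204054e-04]), 'joint_torque': array([ 6.50973088e-04, -9.35801983e+01,  3.66675787e+00, -4.54209423e+01,
       -4.88803047e-02,  1.97634799e-02,  1.20943878e-04]), 'tcp_pos': array([201.80858779, 643.66759646, 204.778664  ]), 'ee_rot': array([-4.75388149e-01, -3.10530438e+00,  1.99680853e-03]), 'wrist_force': array([0.24539868, 0.56686376, 0.00283304]), 'wrist_torque': array([-0.00565905, -0.00889447,  0.01548779]), 'grip_force': 0.0, 'gripper_width': 94.01891506011151}
scene [ 125. -499. 1302.] [1090.  -71.  876.]
scene mould_a 0.95 [290.9, 155.1, 22.8, 39.7] [178 100  93] top 112.0 mid [ 540. -139.] sz [55. 52.]
scene mould_a 0.75 [261.2, 132.7, 21.5, 40.2] [173  94  87] top 112.0 mid [ 472. -232.] sz [55. 51.]
scene mould_a 0.7 [246.1, 161.3, 24.9, 40.2] [174 143   6] top 112.0 mid [ 573. -259.] sz [52. 52.]
scene m
[... 1463 characters left out ...]
op mould_a 0.65 [369.5, 237.8, 26.3, 22.5] [183 106  99] top 112.0 mid [ 471. -232.] sz [51. 52.]
top gauge 0.69 [248.1, 209.9, 38.1, 41.6] [31 61 92] top 105.0 mid [527.  73.] sz [30. 32.]
top tub 0.67 [126.4, 215.6, 93.2, 68.3] [147  19  11] top 60.0 mid [485. 321.] sz [170. 232.]
top jug 0.64 [460.7, 188.2, 55.0, 46.5] [121 109  88] top 120.0 mid [ 558. -503.] sz [109. 108.]
top jug 0.6 [232.4, 110.1, 18.7, 98.3] [130 121  93] top 20.0 mid [797. 154.] sz [158.  23.]
top pot 0.94 [294.9, 124.6, 24.2, 31.4] [18 70 25] top 76.0 mid [772. -39.] sz [69. 69.]
top spatula 0.82 [231.7, 110.9, 22.2, 96.3] [129 120  92] top 20.0 mid [797. 154.] sz [158.  23.]
[{'centre': [262.9, 232.2], 'p': 0.75}]
```

```bash
python3 - <<'E'
import cv2
a=cv2.imread('pics/scene0.png')[100:300,120:540];b=cv2.imread('pics/top0.png')[90:300,110:530]
import numpy as np
cv2.imwrite('pics/both.png',cv2.resize(np.vstack([a,b]),None,fx=1.45,fy=1.45,interpolation=cv2.INTER_CUBIC))
c=cv2.imread('pics/scene0.png')[115:240,190:420];cv2.imwrite('pics/crop.png',cv2.resize(c,None,fx=3.4,fy=3.4,interpolation=cv2.INTER_CUBIC))
E
cat > fit.py <<'E'
from h import *
from scipy.optimize import least_squares
# pink moulds: colour mask + side/top points; fit vertical cylinder R=27
def circ(q,R):
    f=lambda p:np.hypot(q[:,0]-p[0],q[:,1]-p[1])-R
    s=least_squares(f,q.mean(0)[:2],loss='soft_l1',f_scale=1.0);return s.x
def both(cxy,zlo,zhi,rad,R):
    out=[]
    for cam in('scene','top'):
        p,d=snap(cam);q=pts(cam,d>0,d)
        n=q[(np.hypot(*(q[:,:2]-cxy).T)<rad)&(q[:,2]>zlo)&(q[:,2]<zhi)]
        out.append((cam,len(n),n))
    return out
E
python3 - <<'E'
from fit import *
for nm,c,top,R in(('a',(540,-139),112,27),('b',(472,-232),112,27),('c',(608,-357),112,27),('pin',(530,73),105,13.5)):
    for cam,n,q in both(np.array(c),top-6,top+6,40,R):
        if n<10: print(nm,cam,n);continue
        T=q[abs(q[:,2]-np.median(q[:,2]))<2.5]
        print(nm,cam,n,'mean',np.round(T.mean(0),1),'bbox',np.round((T.min(0)+T.max(0))[:2]/2,1),'minarea',[np.round(x,1) for x in cv2.minEnclosingCircle(T[:,:2].astype(np.float32))])
for cam,n,q in both(np.array((530,73)),35,95,40,18.5):
    print('pinside',cam,n,circ(q,18.5) if n>20 else '')
for cam,n,q in both(np.array((530,73)),16,24,70,55):
    print('base',cam,n,[np.round(x,1) for x in cv2.minEnclosingCircle(q[:,:2].astype(np.float32))])
for nm,c in(('a',(540,-139)),('b',(472,-232)),('c',(608,-357))):
    for cam,n,q in both(np.array(c),20,100,40,27): print(nm,'side',cam,n,circ(q,27) if n>20 else '')
for cam,n,q in both(np.array((485,321)),55,65,170,0):
    print('tub',cv2.minAreaRect(q[:,:2].astype(np.float32)))
E
```

```text
a scene 315 mean [ 541.1 -138.9  110. ] bbox [ 540.3 -139.3] minarea [array([ 540. , -139.4]), np.float64(27.8)]
a top 350 mean [ 537.3 -138.8  108.9] bbox [ 537.1 -139. ] minarea [array([ 537.6, -138.8]), np.float64(26.9)]
b scene 281 mean [ 473.  -232.2  109.9] bbox [ 472.8 -232.2] minarea [array([ 472.6, -232.3]), np.float64(27.8)]
b top 361 mean [ 469.6 -232.8  109.1] bbox [ 470.5 -232.5] minarea [array([ 469.3, -232.2]), np.float64(27.1)]
c scene 343 mean [ 608.3 -357.   110. ] bbox [ 607.  -357.4] minarea [array([ 607.1, -357.2]), np.float64(27.9)]
c top 349 mean [ 603.9 -357.5  109.2] bbox [ 604.  -357.6] minarea [array([ 604.6, -357.4]), np.float64(27.1)]
pin scene 128 mean [532.7  73.9 104.2] bbox [533.3  73.8] minarea [array([532.6,  73.6]), np.float64(16.7)]
pin top 141 mean [527.9  73.3 102.8] bbox [528.3  73.6] minarea [array([527.9,  73.8]), np.float64(17.8)]
pinside scene 186 [529.52487498  74.19664797]
pinside top 47 [527.95040171  74.53072185]
base scene 810 [array([531.1,  73.3]), np.float64(55.9)]
base top 954 [array([527.8,  73.9]), np.float64(54.7)]
a side scene 341 [ 539.67611089 -138.82220035]
a side top 24 [ 495.1594777  -111.58752434]
b side scene 352 [ 471.26970235 -232.58311916]
b side top 63 [ 469.3546569  -232.68084761]
c side scene 377 [ 606.74021424 -357.85809833]
c side top 147 [ 604.71948519 -358.02042847]
tub ((486.1517333984375, 321.3572082519531), (153.5989227294922, 223.2178955078125), 6.621458530426025)
tub ((483.9202880859375, 321.1932373046875), (149.83538818359375, 221.6936492919922), 6.533947944641113)
```

View pics/both.png

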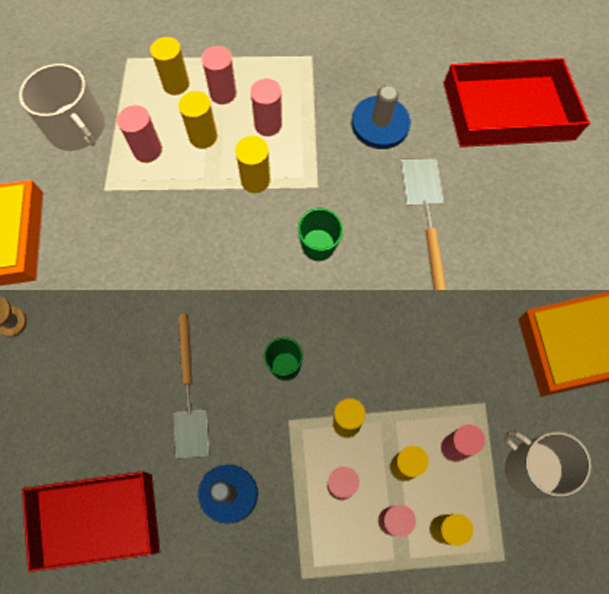

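View pics/crop.png

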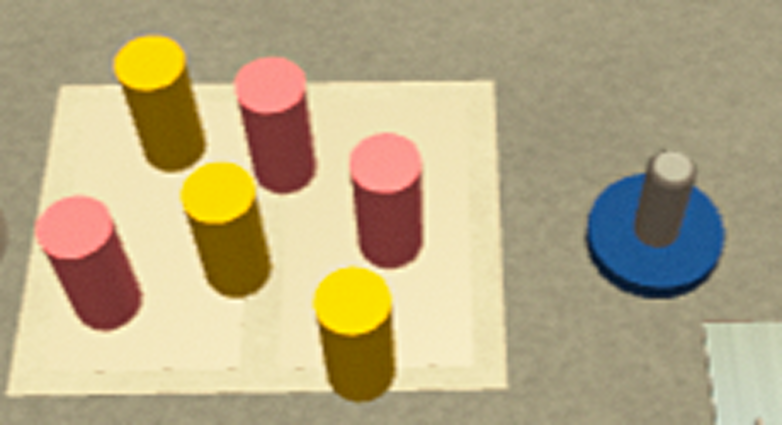

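In the scene picture, the three pink tubes are at about (301,170), (271,150) and (213,190). The look-alikes are yellow tubes at (237,145), (258,180) and (293,212). The crop shows the three pink ones clearly, so those are the moulds. I start with the one nearest the gauge, at about (539,-139).

```bash
python3 -m crank '[{"turn":-5.8},{"turn":-5.8},{"turn":-5.8},{"dx":-30,"dy":-38},{"dx":-30,"dy":-38},{"dx":-30,"dy":-38},{"dx":-30,"dy":-38},{"dx":-30,"dy":-38}]' -0.5; python3 -m crank '[{"dx":-30,"dy":-38},{"dx":-30,"dy":-38},{"dy":-48},{"dy":-48},{"dy":-48},{"dy":-48}]'
cat > g.py <<'E'
from h import *
import sys
from scipy.spatial.transform import Rotation as Ro
s=r.read_state();R=Ro.from_rotvec(s['ee_rot']).as_matrix()
print('t',round(s['clock'],2),'tcp',np.round(s['tcp_pos'],1),'F',np.round(s['wrist_force'],1),'w',round(s['gripper_width'],1),'grip',round(s['grip_force'],1),'yaw',np.round(np.degrees(np.arctan2(-R[0,1],R[1,1])),2),'zax',np.round(R[:,2],3))
if len(sys.argv)>3: print('tool delta',np.round(R.T@(np.array(list(map(float,sys.argv[1:4])))-s['tcp_pos']),1))
E
python3 g.py 538.8 -139 66
```

```text
t 1.8 tcp [202.  644.  205.5] F [ 0.3 -0.3  0.5] w 94.1 grip 0.0 yaw -17.41 zax [-0. -0. -1.]
tool delta [-555.7 -646.4  139.5]validation failed for argument at $[0]...
validation failed for argument at $[0]...
```

```bash
python3 -m crank '[{"dx":0,"dy":0,"dz":0,"turn":-5.8},{"dx":0,"dy":0,"dz":0,"turn":-5.8},{"dx":0,"dy":0,"dz":0,"turn":-5.8},{"dx":-30,"dy":-38,"dz":0,"turn":0},{"dx":-30,"dy":-38,"dz":0,"turn":0},{"dx":-30,"dy":-38,"dz":0,"turn":0},{"dx":-30,"dy":-38,"dz":0,"turn":0},{"dx":-30,"dy":-38,"dz":0,"turn":0}]' -0.5; python3 g.py 538.8 -139 66
```

```text
clock: 2.6
tcp_pos: [352.9, 452.4, 205.7]
ee_rot: [0.0, 3.141, 0.001]
wrist_force: [1.2, -0.5, -1.2]
gripper_width: 70.5
grip_force: 0.0
t 2.6 tcp [352.9 452.4 205.7] F [ 1.2 -0.5 -1.2] w 70.5 grip 0.0 yaw -0.01 zax [ 0.  0. -1.]
tool delta [-186.  -591.4  139.5]
```

```bash
python3 -m crank '[{"dx":-30,"dy":-38,"dz":0,"turn":0},{"dx":-30,"dy":-38,"dz":0,"turn":0},{"dx":-30,"dy":-38,"dz":0,"turn":0},{"dx":-24,"dy":-42,"dz":0,"turn":0},{"dx":-24,"dy":-42,"dz":0,"turn":0},{"dx":-24,"dy":-42,"dz":0,"turn":0},{"dx":-24,"dy":-42,"dz":0,"turn":0},{"dx":0,"dy":-49,"dz":0,"turn":0}]'; python3 -m crank '[{"dx":0,"dy":-49,"dz":0,"turn":0},{"dx":0,"dy":-49,"dz":0,"turn":0},{"dx":0,"dy":-49,"dz":0,"turn":0},{"dx":0,"dy":-49,"dz":0,"turn":0},{"dx":0,"dy":-40,"dz":0,"turn":0},{"dx":0,"dy":0,"dz":0,"turn":0}]';  python3 g.py 538.8 -139 66
```

```text
clock: 3.4
tcp_pos: [539.9, 121.5, 205.6]
ee_rot: [0.0, 3.14, -0.0]
wrist_force: [0.6, -0.3, 1.0]
gripper_width: 70.5
grip_force: 0.0
clock: 4.0
tcp_pos: [537.1, -118.9, 205.9]
ee_rot: [0.011, 3.141, -0.003]
wrist_force: [0.3, -0.3, 0.1]
gripper_width: 70.5
grip_force: 0.0
t 4.0 tcp [ 537.1 -118.9  205.9] F [ 0.3 -0.3  0.1] w 70.5 grip 0.0 yaw -0.41 zax [ 0.001 -0.002 -1.   ]
tool delta [ -1.8 -19.8 140. ]
```

```bash
python3 -m crank '[{"dx":0,"dy":-20,"dz":0,"turn":0},{"dx":0,"dy":0,"dz":25,"turn":0},{"dx":0,"dy":0,"dz":0,"turn":0}]';  python3 g.py 538.8 -139 66
```

```text
clock: 4.3
tcp_pos: [536.5, -132.6, 178.5]
ee_rot: [-0.001, -3.138, -0.0]
wrist_force: [-0.1, -0.7, -0.2]
gripper_width: 70.3
grip_force: 0.0
t 4.3 tcp [ 536.5 -132.6  178.5] F [-0.1 -0.7 -0.2] w 70.3 grip 0.0 yaw -0.03 zax [-0.003  0.    -1.   ]
tool delta [ -2.7  -6.4 112.5]
```

Run:
```python
from h import *
for cam in ('scene','top'): p,d=snap(cam,cam+'1.png')
a=cv2.imread('pics/scene1.png')[60:260,200:480];b=cv2.imread('pics/top1.png')[120:320,230:510]
cv2.imwrite('pics/v1.png',cv2.resize(np.hstack([a,b]),None,fx=1.4,fy=1.4))
```

```text
(no output)
```

View pics/v1.png

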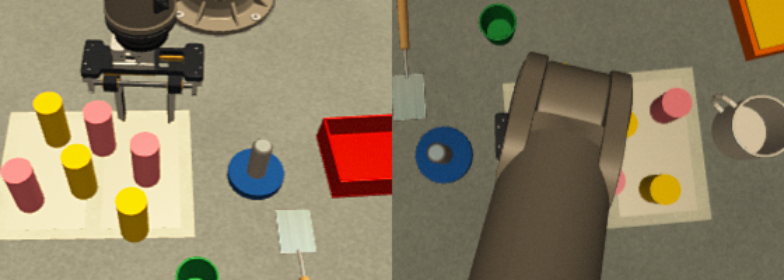

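The left half, from the scene camera, shows the open fingers (columns 123 and 172) straddling the pink mould at (146,145) with no neighbour in the way. In the right half, the arm hides the spot from the top camera. I go down next.

```bash
python3 -m crank '[{"dx":-2,"dy":-5,"dz":0,"turn":0},{"dx":0,"dy":0,"dz":30,"turn":0},{"dx":0,"dy":0,"dz":30,"turn":0},{"dx":0,"dy":0,"dz":0,"turn":0}]';  python3 g.py 538.8 -139 66
```

```text
clock: 4.8
tcp_pos: [538.4, -137.5, 118.4]
ee_rot: [0.001, -3.138, -0.0]
wrist_force: [-0.7, -0.1, -0.8]
gripper_width: 70.7
grip_force: 0.0
t 4.8 tcp [ 538.4 -137.5  118.4] F [-0.7 -0.1 -0.8] w 70.7 grip 0.0 yaw 0.02 zax [-0.004  0.    -1.   ]
tool delta [-0.6 -1.5 52.4]
```

```bash
python3 -m crank '[{"dx":-0.5,"dy":-1.5,"dz":26,"turn":0},{"dx":0,"dy":0,"dz":26,"turn":0},{"dx":0,"dy":0,"dz":0,"turn":0}]'; python3 g.py 538.8 -139 66; python3 -m crank '[{"dx":0,"dy":0,"dz":0,"turn":0},{"dx":0,"dy":0,"dz":0,"turn":0},{"dx":0,"dy":0,"dz":0,"turn":0},{"dx":0,"dy":0,"dz":0,"turn":0},{"dx":0,"dy":0,"dz":0,"turn":0}]' 1;  python3 g.py 538.8 -139 66
```

```text
clock: 5.1
tcp_pos: [539.6, -139.2, 67.7]
ee_rot: [0.0, -3.139, -0.0]
wrist_force: [-0.1, 0.7, 1.1]
gripper_width: 70.0
grip_force: 0.0
t 5.1 tcp [ 539.6 -139.2   67.7] F [-0.1  0.7  1.1] w 70.0 grip 0.0 yaw 0.01 zax [-0.003  0.    -1.   ]
tool delta [0.8 0.2 1.7]
clock: 5.6
tcp_pos: [541.5, -139.6, 70.2]
ee_rot: [-0.0, 3.139, 0.0]
wrist_force: [-0.7, 1.8, 9.4]
gripper_width: 54.1
grip_force: 30.0
t 5.6 tcp [ 541.5 -139.6   70.2] F [-0.7  1.8  9.4] w 54.1 grip 30.0 yaw 0.0 zax [ 0.003  0.    -1.   ]
tool delta [2.7 0.6 4.2]
```

```bash
python3 -m crank '[{"dx":0,"dy":0,"dz":0,"turn":0},{"dx":0,"dy":0,"dz":0,"turn":0},{"dx":0,"dy":0,"dz":-10,"turn":0},{"dx":0,"dy":0,"dz":0,"turn":0},{"dx":0,"dy":0,"dz":0,"turn":0}]'; python3 g.py
```

```text
clock: 6.1
tcp_pos: [540.5, -139.5, 79.1]
ee_rot: [0.0, 3.141, 0.0]
wrist_force: [-0.0, -0.4, -2.5]
gripper_width: 54.4
grip_force: 30.0
t 6.1 tcp [ 540.5 -139.5   79.1] F [-0.  -0.4 -2.5] w 54.4 grip 30.0 yaw -0.0 zax [ 0.001  0.    -1.   ]
```

```bash
python3 -m crank '[{"dx":0,"dy":0,"dz":-40,"turn":0},{"dx":0,"dy":0,"dz":-40,"turn":0},{"dx":0,"dy":0,"dz":-38,"turn":0},{"dx":0,"dy":40,"dz":0,"turn":0},{"dx":3,"dy":45,"dz":0,"turn":0},{"dx":3,"dy":45,"dz":0,"turn":0},{"dx":3,"dy":45,"dz":0,"turn":0},{"dx":0,"dy":35,"dz":0,"turn":0}]'; python3 -m crank '[{"dx":0,"dy":0,"dz":0,"turn":0},{"dx":0,"dy":0,"dz":0,"turn":0}]'; python3 g.py 531 73.2 190
cat > hov.py <<'E'
from fit import *
p,d=snap('scene','hov.png')
q=pts('scene',d>0,d);s=r.read_state();c=s['tcp_pos']
pp=p.reshape(-1,3)[(d>0).ravel()].astype(int)
pink=(pp[:,0]>pp[:,1]*1.5)&(pp[:,2]>pp[:,1]*0.75)&(np.hypot(*(q[:,:2]-c[:2]).T)<50)
m=q[pink&(q[:,2]<c[2]-8)]
print('tcp',np.round(c,1),'mould axis',circ(m,27),'n',len(m),'zmin',np.round(np.percentile(m[:,2],[1,50,99]),1))
lo,hi=m[m[:,2]<m[:,2].min()+25],m[m[:,2]>m[:,2].max()-25]
print('lo',circ(lo,27),'hi',circ(hi,27))
E
python3 hov.py
```

```text
clock: 6.9
tcp_pos: [530.4, 73.2, 196.4]
ee_rot: [0.002, -3.141, -0.001]
wrist_force: [0.4, -0.2, -2.2]
gripper_width: 54.1
grip_force: 30.0
clock: 7.1
tcp_pos: [531.1, 70.9, 196.2]
ee_rot: [0.002, -3.141, 0.001]
wrist_force: [-0.1, -0.8, -2.9]
gripper_width: 54.1
grip_force: 30.0
t 7.1 tcp [531.1  70.9 196.2] F [-0.1 -0.8 -2.9] w 54.1 grip 30.0 yaw 0.09 zax [-0.001 -0.    -1.   ]
tool delta [0.  2.3 6.2]
tcp [531.2  69.8 196.3] mould axis [528.70259737  71.13269554] n 334 zmin [127.4 159.3 187.9]
lo [527.47699696  71.56514489] hi [528.77626806  70.90218917]
```

```bash
python3 -m crank '[{"dx":-0.6,"dy":3.4,"dz":8,"turn":0},{"dx":0,"dy":0,"dz":8,"turn":0},{"dx":0,"dy":0,"dz":0,"turn":0},{"dx":0,"dy":0,"dz":0,"turn":0}]'; python3 g.py 531.7 73.3 190; python3 hov.py
```

```text
clock: 7.55
tcp_pos: [531.7, 73.3, 180.1]
ee_rot: [-0.001, -3.141, 0.001]
wrist_force: [-0.1, -0.1, -2.5]
gripper_width: 54.6
grip_force: 30.0
t 7.55 tcp [531.7  73.3 180.1] F [-0.1 -0.1 -2.5] w 54.6 grip 30.0 yaw -0.05 zax [-0.001 -0.    -1.   ]
tool delta [ 0.1 -0.  -9.9]
tcp [531.9  73.5 180.3] mould axis [529.47358449  73.64905594] n 315 zmin [111.7 143.1 171.8]
lo [529.10307405  73.95949066] hi [529.59598811  73.32617588]
```

```bash
python3 -m crank '[{"dx":0,"dy":0.3,"dz":4,"turn":0},{"dx":0,"dy":0,"dz":3,"turn":0},{"dx":0,"dy":0,"dz":3,"turn":0},{"dx":0,"dy":0,"dz":2,"turn":0},{"dx":0,"dy":0,"dz":0,"turn":0}]'; python3 g.py; python3 -m crank '[{"dx":0,"dy":0,"dz":3,"turn":0},{"dx":0,"dy":0,"dz":3,"turn":0},{"dx":0,"dy":0,"dz":0,"turn":0}]'; python3 g.py
```

```text
clock: 8.1
tcp_pos: [531.8, 74.2, 168.2]
ee_rot: [-0.0, -3.141, 0.0]
wrist_force: [-0.0, -0.9, -2.1]
gripper_width: 54.2
grip_force: 30.0
t 8.1 tcp [531.8  74.2 168.2] F [-0.  -0.9 -2.1] w 54.2 grip 30.0 yaw -0.01 zax [-0. -0. -1.]
clock: 8.4
tcp_pos: [531.7, 74.2, 162.1]
ee_rot: [-0.0, -3.141, 0.0]
wrist_force: [-0.4, -0.1, -2.0]
gripper_width: 53.9
grip_force: 30.0
t 8.4 tcp [531.7  74.2 162.1] F [-0.4 -0.1 -2. ] w 53.9 grip 30.0 yaw -0.01 zax [-0.001 -0.    -1.   ]
```

```bash
python3 -m crank '[{"dx":0,"dy":0,"dz":6,"turn":0},{"dx":0,"dy":0,"dz":6,"turn":0},{"dx":0,"dy":0,"dz":6,"turn":0},{"dx":0,"dy":0,"dz":0,"turn":0}]'; python3 g.py; python3 -m crank '[{"dx":0,"dy":0,"dz":6,"turn":0},{"dx":0,"dy":0,"dz":6,"turn":0},{"dx":0,"dy":0,"dz":6,"turn":0},{"dx":0,"dy":0,"dz":6,"turn":0},{"dx":0,"dy":0,"dz":0,"turn":0}]'; python3 g.py
```

```text
clock: 8.8
tcp_pos: [531.4, 74.0, 143.4]
ee_rot: [-0.0, -3.14, 0.001]
wrist_force: [-0.3, 0.4, -2.4]
gripper_width: 54.0
grip_force: 30.0
t 8.8 tcp [531.4  74.  143.4] F [-0.3  0.4 -2.4] w 54.0 grip 30.0 yaw -0.01 zax [-0.001 -0.001 -1.   ]
clock: 9.3
tcp_pos: [531.4, 74.1, 119.5]
ee_rot: [-0.0, -3.14, 0.001]
wrist_force: [-0.1, 0.4, -1.9]
gripper_width: 53.8
grip_force: 30.0
t 9.3 tcp [531.4  74.1 119.5] F [-0.1  0.4 -1.9] w 53.8 grip 30.0 yaw -0.0 zax [-0.001 -0.001 -1.   ]
```

```bash
python3 -m crank '[{"dx":0,"dy":0,"dz":3,"turn":0},{"dx":0,"dy":0,"dz":2,"turn":0},{"dx":0,"dy":0,"dz":0,"turn":0}]'; python3 g.py; python3 -m crank '[{"dx":0,"dy":0,"dz":2,"turn":0},{"dx":0,"dy":0,"dz":2,"turn":0},{"dx":0,"dy":0,"dz":0,"turn":0}]'; python3 g.py
```

```text
clock: 9.6
tcp_pos: [531.8, 74.2, 115.3]
ee_rot: [-0.0, -3.141, 0.0]
wrist_force: [0.5, 0.1, -2.5]
gripper_width: 54.4
grip_force: 30.0
t 9.6 tcp [531.8  74.2 115.3] F [ 0.5  0.1 -2.5] w 54.4 grip 30.0 yaw -0.01 zax [-0. -0. -1.]
clock: 9.9
tcp_pos: [531.8, 74.2, 111.2]
ee_rot: [-0.0, -3.141, 0.0]
wrist_force: [-1.0, -0.8, -1.4]
gripper_width: 54.2
grip_force: 30.0
t 9.9 tcp [531.8  74.2 111.2] F [-1.  -0.8 -1.4] w 54.2 grip 30.0 yaw -0.01 zax [-0. -0. -1.]
```

```bash
python3 -m crank '[{"dx":0,"dy":0,"dz":2,"turn":0},{"dx":0,"dy":0,"dz":0,"turn":0}]'; python3 -m crank '[{"dx":0,"dy":0,"dz":2,"turn":0},{"dx":0,"dy":0,"dz":0,"turn":0}]'; python3 g.py
```

```text
clock: 10.1
tcp_pos: [532.2, 74.2, 109.9]
ee_rot: [0.0, 3.141, 0.0]
wrist_force: [-2.7, 0.3, 7.1]
gripper_width: 54.6
grip_force: 30.0
clock: 10.3
tcp_pos: [532.9, 74.2, 109.2]
ee_rot: [0.001, 3.14, 0.002]
wrist_force: [-8.7, -1.9, 29.3]
gripper_width: 54.2
grip_force: 30.0
t 10.3 tcp [532.9  74.2 109.2] F [-8.7 -1.9 29.3] w 54.2 grip 30.0 yaw -0.03 zax [ 0.002  0.001 -1.   ]
```

It stops with its underside about 20 mm short, so this mould is waxed. I take it to the far tub slot at about (479,371).

```bash
python3 -m crank '[{"dx":0,"dy":0,"dz":-20,"turn":0},{"dx":0,"dy":0,"dz":-30,"turn":0},{"dx":0,"dy":0,"dz":-40,"turn":0},{"dx":0,"dy":10,"dz":0,"turn":0},{"dx":8,"dy":45,"dz":0,"turn":0},{"dx":8,"dy":47,"dz":0,"turn":0},{"dx":8,"dy":47,"dz":0,"turn":0},{"dx":8,"dy":47,"dz":0,"turn":0}]'; python3 -m crank '[{"dx":8,"dy":47,"dz":0,"turn":0},{"dx":8,"dy":40,"dz":0,"turn":0},{"dx":4,"dy":14,"dz":20,"turn":0},{"dx":0,"dy":0,"dz":20,"turn":0},{"dx":0,"dy":0,"dz":20,"turn":0},{"dx":0,"dy":0,"dz":0,"turn":0}]'; python3 g.py 479 371 75
```

```text
clock: 11.1
tcp_pos: [499.1, 272.1, 196.9]
ee_rot: [-0.0, -3.141, 0.0]
wrist_force: [1.8, 0.1, -2.4]
gripper_width: 54.1
grip_force: 30.0
clock: 11.7
tcp_pos: [478.3, 370.3, 134.3]
ee_rot: [0.001, -3.138, 0.005]
wrist_force: [0.6, -0.4, -2.7]
gripper_width: 54.5
grip_force: 30.0
t 11.7 tcp [478.3 370.3 134.3] F [ 0.6 -0.4 -2.7] w 54.5 grip 30.0 yaw 0.03 zax [-0.004 -0.003 -1.   ]
tool delta [-0.9  0.9 59.3]
```

```bash
python3 -m crank '[{"dx":0,"dy":0,"dz":25,"turn":0},{"dx":0,"dy":0,"dz":20,"turn":0},{"dx":0,"dy":0,"dz":8,"turn":0},{"dx":0,"dy":0,"dz":3,"turn":0},{"dx":0,"dy":0,"dz":0,"turn":0}]'; python3 -m crank '[{"dx":0,"dy":0,"dz":2,"turn":0},{"dx":0,"dy":0,"dz":1,"turn":0},{"dx":0,"dy":0,"dz":0,"turn":0}]'
```

```text
clock: 12.2
tcp_pos: [480.3, 371.4, 82.0]
ee_rot: [0.0, 3.141, 0.0]
wrist_force: [-0.5, 0.4, -2.6]
gripper_width: 54.0
grip_force: 30.0
clock: 12.5
tcp_pos: [480.1, 371.3, 78.9]
ee_rot: [0.0, 3.141, 0.001]
wrist_force: [-0.4, 0.6, -2.7]
gripper_width: 54.0
grip_force: 30.0
```

```bash
python3 -m crank '[{"dx":0,"dy":0,"dz":2,"turn":0},{"dx":0,"dy":0,"dz":2,"turn":0},{"dx":0,"dy":0,"dz":0,"turn":0}]'; python3 g.py
```

```text
clock: 12.8
tcp_pos: [480.0, 371.3, 74.6]
ee_rot: [0.0, 3.142, 0.0]
wrist_force: [-1.7, 1.3, 1.0]
gripper_width: 53.9
grip_force: 30.0
t 12.8 tcp [480.  371.3  74.6] F [-1.7  1.3  1. ] w 53.9 grip 30.0 yaw -0.01 zax [ 0.  0. -1.]
```

```bash
python3 -m crank '[{"dx":0,"dy":0,"dz":0,"turn":0},{"dx":0,"dy":0,"dz":0,"turn":0},{"dx":0,"dy":0,"dz":0,"turn":0},{"dx":0,"dy":0,"dz":-20,"turn":0},{"dx":0,"dy":0,"dz":-35,"turn":0},{"dx":0,"dy":0,"dz":-35,"turn":0},{"dx":0,"dy":0,"dz":-20,"turn":0},{"dx":0,"dy":-20,"dz":0,"turn":0}]' -0.5; python3 -m crank '[{"dx":0,"dy":-45,"dz":0,"turn":0},{"dx":0,"dy":-45,"dz":0,"turn":0},{"dx":0,"dy":-45,"dz":0,"turn":0},{"dx":0,"dy":-45,"dz":0,"turn":0},{"dx":0,"dy":-45,"dz":0,"turn":0},{"dx":0,"dy":-45,"dz":0,"turn":0},{"dx":0,"dy":-45,"dz":0,"turn":0},{"dx":0,"dy":-45,"dz":0,"turn":0}]'; python3 g.py 471.5 -232.6 68
```

```text
clock: 13.6
tcp_pos: [480.6, 354.0, 187.3]
ee_rot: [-0.004, 3.138, 0.006]
wrist_force: [0.0, 2.1, -0.6]
gripper_width: 70.8
grip_force: 0.0
clock: 14.4
tcp_pos: [478.8, -11.2, 183.9]
ee_rot: [-0.001, -3.141, -0.0]
wrist_force: [0.9, -1.1, -0.3]
gripper_width: 70.0
grip_force: 0.0
t 14.4 tcp [478.8 -11.2 183.9] F [ 0.9 -1.1 -0.3] w 70.0 grip 0.0 yaw -0.03 zax [-0.  0. -1.]
tool delta [   7.1 -221.4  115.9]
```

```bash
python3 -m crank '[{"dx":4,"dy":-45,"dz":0,"turn":0},{"dx":3,"dy":-45,"dz":0,"turn":0},{"dx":0,"dy":-45,"dz":0,"turn":0},{"dx":0,"dy":-45,"dz":0,"turn":0},{"dx":0,"dy":-40,"dz":0,"turn":0},{"dx":0,"dy":0,"dz":15,"turn":0},{"dx":0,"dy":0,"dz":15,"turn":0},{"dx":0,"dy":0,"dz":0,"turn":0}]'; python3 g.py 471.5 -232.6 68
python3 - <<'E'
from h import *
p,d=snap('scene');cv2.imwrite('pics/v2.png',cv2.resize(p[80:260,180:540,::-1],None,fx=2,fy=2))
E
```

```text
clock: 15.2
tcp_pos: [470.8, -229.0, 152.4]
ee_rot: [-0.002, -3.138, -0.001]
wrist_force: [0.0, 0.4, 0.7]
gripper_width: 70.7
grip_force: 0.0
t 15.2 tcp [ 470.8 -229.   152.4] F [0.  0.4 0.7] w 70.7 grip 0.0 yaw -0.08 zax [-0.004  0.    -1.   ]
tool delta [-1.  -3.7 84.4]
```

View pics/v2.png

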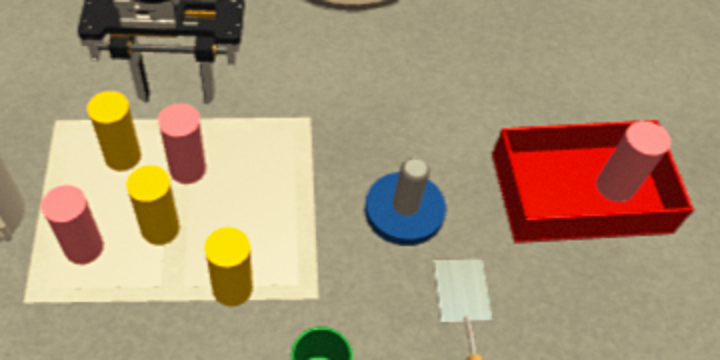

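The first mould stands upright in the far half of the tub, at crop pixel (635,160). The fingers at (140,75) and (208,75) are over the second pink mould at (182,145).

```bash
python3 -m crank '[{"dx":-1,"dy":-3,"dz":5,"turn":0},{"dx":0,"dy":0,"dz":20,"turn":0},{"dx":0,"dy":0,"dz":0,"turn":0}]'; python3 g.py 471.5 -232.6 69
```

```text
clock: 15.55
tcp_pos: [473.1, -231.4, 128.3]
ee_rot: [0.001, -3.14, -0.001]
wrist_force: [-0.9, 0.0, -0.2]
gripper_width: 70.5
grip_force: 0.0
t 15.55 tcp [ 473.1 -231.4  128.3] F [-0.9  0.  -0.2] w 70.5 grip 0.0 yaw 0.02 zax [-0.002  0.    -1.   ]
tool delta [ 1.5 -1.2 59.3]
```

```bash
python3 -m crank '[{"dx":1,"dy":-1.2,"dz":25,"turn":0},{"dx":0,"dy":0,"dz":25,"turn":0},{"dx":0,"dy":0,"dz":8,"turn":0},{"dx":0,"dy":0,"dz":0,"turn":0},{"dx":0,"dy":0,"dz":0,"turn":0}]'; python3 g.py 471.5 -232.6 69; python3 -m crank '[{"dx":0,"dy":0,"dz":0,"turn":0},{"dx":0,"dy":0,"dz":0,"turn":0},{"dx":0,"dy":0,"dz":0,"turn":0},{"dx":0,"dy":0,"dz":0,"turn":0},{"dx":0,"dy":0,"dz":0,"turn":0}]' 1;  python3 g.py
```

```text
clock: 16.05
tcp_pos: [473.4, -233.3, 72.6]
ee_rot: [0.0, 3.141, -0.0]
wrist_force: [-0.0, -0.9, -0.2]
gripper_width: 70.4
grip_force: 0.0
t 16.05 tcp [ 473.4 -233.3   72.6] F [-0.  -0.9 -0.2] w 70.4 grip 0.0 yaw -0.01 zax [ 0.001 -0.    -1.   ]
tool delta [1.9 0.7 3.6]
clock: 16.55
tcp_pos: [473.4, -233.0, 72.2]
ee_rot: [0.0, 3.14, -0.0]
wrist_force: [-1.1, 2.2, 9.0]
gripper_width: 53.9
grip_force: 30.0
t 16.55 tcp [ 473.4 -233.    72.2] F [-1.1  2.2  9. ] w 53.9 grip 30.0 yaw -0.0 zax [ 0.001 -0.    -1.   ]
```

```bash
python3 -m crank '[{"dx":0,"dy":0,"dz":-15,"turn":0},{"dx":0,"dy":0,"dz":-40,"turn":0},{"dx":0,"dy":0,"dz":-40,"turn":0},{"dx":0,"dy":0,"dz":-28,"turn":0},{"dx":-8,"dy":45,"dz":0,"turn":0},{"dx":-8,"dy":45,"dz":0,"turn":0},{"dx":-8,"dy":45,"dz":0,"turn":0},{"dx":-8,"dy":45,"dz":0,"turn":0}]'; python3 -m crank '[{"dx":-8,"dy":45,"dz":0,"turn":0},{"dx":-8,"dy":42,"dz":0,"turn":0},{"dx":-8,"dy":30,"dz":0,"turn":0},{"dx":-2,"dy":9,"dz":0,"turn":0},{"dx":0,"dy":0,"dz":0,"turn":0},{"dx":0,"dy":0,"dz":0,"turn":0}]'; python3 g.py 531.8 74 184; python3 hov.py
```

```text
clock: 17.35
tcp_pos: [504.7, -51.3, 194.7]
ee_rot: [0.001, 3.141, 0.0]
wrist_force: [1.1, 0.4, -3.7]
gripper_width: 54.0
grip_force: 30.0
clock: 17.95
tcp_pos: [530.6, 71.7, 194.4]
ee_rot: [-0.002, -3.141, 0.001]
wrist_force: [-0.3, -0.1, -2.6]
gripper_width: 54.0
grip_force: 30.0
t 17.95 tcp [530.6  71.7 194.4] F [-0.3 -0.1 -2.6] w 54.0 grip 30.0 yaw -0.07 zax [-0.    -0.001 -1.   ]
tool delta [-1.2  2.4 10.4]
tcp [530.6  71.4 194.5] mould axis [527.91977441  71.73709174] n 345 zmin [123.8 156.2 185.8]
lo [527.37719578  72.15441361] hi [527.95621608  71.46982903]
```

```bash
python3 -m crank '[{"dx":-1.2,"dy":2.4,"dz":6,"turn":0},{"dx":0,"dy":0,"dz":5,"turn":0},{"dx":0,"dy":0,"dz":0,"turn":0},{"dx":0,"dy":0,"dz":0,"turn":0}]'; python3 g.py 531.9 74.1 172; python3 hov.py
```

```text
clock: 18.4
tcp_pos: [532.0, 75.0, 183.2]
ee_rot: [-0.001, -3.141, 0.0]
wrist_force: [-0.3, 0.1, -2.5]
gripper_width: 53.8
grip_force: 30.0
t 18.4 tcp [532.   75.  183.2] F [-0.3  0.1 -2.5] w 53.8 grip 30.0 yaw -0.04 zax [-0.001 -0.    -1.   ]
tool delta [ 0.1 -0.9 11.2]
tcp [532.1  75.1 183.4] mould axis [529.20516522  75.17222927] n 334 zmin [111.9 145.1 174.7]
lo [529.21592693  75.40172902] hi [529.27908265  74.93152242]
```

```bash
python3 -m crank '[{"dx":0,"dy":-1,"dz":4,"turn":0},{"dx":0,"dy":0,"dz":4,"turn":0},{"dx":0,"dy":0,"dz":3,"turn":0},{"dx":0,"dy":0,"dz":3,"turn":0},{"dx":0,"dy":0,"dz":0,"turn":0}]'; python3 g.py; python3 -m crank '[{"dx":0,"dy":0,"dz":3,"turn":0},{"dx":0,"dy":0,"dz":4,"turn":0},{"dx":0,"dy":0,"dz":0,"turn":0}]'; python3 g.py
```

```text
clock: 18.95
tcp_pos: [531.9, 74.4, 169.0]
ee_rot: [-0.0, -3.141, 0.0]
wrist_force: [-0.1, 0.7, -2.6]
gripper_width: 54.1
grip_force: 30.0
t 18.95 tcp [531.9  74.4 169. ] F [-0.1  0.7 -2.6] w 54.1 grip 30.0 yaw -0.01 zax [-0.001 -0.    -1.   ]
clock: 19.25
tcp_pos: [531.9, 74.3, 161.9]
ee_rot: [-0.0, -3.141, 0.0]
wrist_force: [-0.4, -0.5, -2.7]
gripper_width: 53.9
grip_force: 30.0
t 19.25 tcp [531.9  74.3 161.9] F [-0.4 -0.5 -2.7] w 53.9 grip 30.0 yaw -0.01 zax [-0.001 -0.    -1.   ]
```

```bash
python3 -m crank '[{"dx":0,"dy":0,"dz":6,"turn":0},{"dx":0,"dy":0,"dz":6,"turn":0},{"dx":0,"dy":0,"dz":6,"turn":0},{"dx":0,"dy":0,"dz":6,"turn":0},{"dx":0,"dy":0,"dz":6,"turn":0},{"dx":0,"dy":0,"dz":6,"turn":0},{"dx":0,"dy":0,"dz":6,"turn":0},{"dx":0,"dy":0,"dz":0,"turn":0}]'; python3 -m crank '[{"dx":0,"dy":0,"dz":3,"turn":0},{"dx":0,"dy":0,"dz":2,"turn":0},{"dx":0,"dy":0,"dz":0,"turn":0}]'; python3 g.py
```

```text
clock: 20.05
tcp_pos: [531.7, 74.3, 119.6]
ee_rot: [-0.0, -3.14, 0.001]
wrist_force: [0.3, -0.0, -1.8]
gripper_width: 53.6
grip_force: 30.0
clock: 20.35
tcp_pos: [532.1, 74.4, 115.3]
ee_rot: [-0.0, -3.141, 0.0]
wrist_force: [0.1, -0.6, -1.8]
gripper_width: 53.9
grip_force: 30.0
t 20.35 tcp [532.1  74.4 115.3] F [ 0.1 -0.6 -1.8] w 53.9 grip 30.0 yaw -0.01 zax [-0. -0. -1.]
```

```bash
python3 -m crank '[{"dx":0,"dy":0,"dz":2,"turn":0},{"dx":0,"dy":0,"dz":0,"turn":0}]'; python3 g.py
```

```text
clock: 20.55
tcp_pos: [532.1, 74.4, 113.4]
ee_rot: [-0.0, -3.141, 0.0]
wrist_force: [-0.4, 0.4, -2.8]
gripper_width: 54.0
grip_force: 30.0
t 20.55 tcp [532.1  74.4 113.4] F [-0.4  0.4 -2.8] w 54.0 grip 30.0 yaw -0.01 zax [-0. -0. -1.]
```

```bash
python3 -m crank '[{"dx":0,"dy":0,"dz":1.5,"turn":0},{"dx":0,"dy":0,"dz":0,"turn":0}]';python3 -m crank '[{"dx":0,"dy":0,"dz":1.5,"turn":0},{"dx":0,"dy":0,"dz":0,"turn":0}]'; python3 g.py
```

```text
clock: 20.75
tcp_pos: [532.3, 74.3, 112.1]
ee_rot: [0.0, 3.141, -0.0]
wrist_force: [-0.7, -0.4, -0.1]
gripper_width: 53.9
grip_force: 30.0
clock: 20.95
tcp_pos: [532.6, 74.4, 111.7]
ee_rot: [0.001, 3.141, 0.001]
wrist_force: [-7.5, -2.5, 23.0]
gripper_width: 54.2
grip_force: 30.0
t 20.95 tcp [532.6  74.4 111.7] F [-7.5 -2.5 23. ] w 54.2 grip 30.0 yaw -0.02 zax [ 0.001  0.001 -1.   ]
```

It stops short again at the predicted height, so the second mould is waxed too. It goes to the near tub slot at about (491,271).

```bash
python3 -m crank '[{"dx":0,"dy":0,"dz":-20,"turn":0},{"dx":0,"dy":0,"dz":-30,"turn":0},{"dx":0,"dy":0,"dz":-38,"turn":0},{"dx":0,"dy":12,"dz":0,"turn":0},{"dx":9,"dy":40,"dz":0,"turn":0},{"dx":9,"dy":45,"dz":0,"turn":0},{"dx":9,"dy":45,"dz":0,"turn":0},{"dx":9,"dy":40,"dz":0,"turn":0}]'; python3 -m crank '[{"dx":5,"dy":14,"dz":20,"turn":0},{"dx":0,"dy":0,"dz":20,"turn":0},{"dx":0,"dy":0,"dz":20,"turn":0},{"dx":0,"dy":0,"dz":0,"turn":0},{"dx":0,"dy":0,"dz":0,"turn":0}]'; python3 g.py 491 271 77
```

```text
clock: 21.75
tcp_pos: [495.0, 258.9, 197.8]
ee_rot: [0.001, -3.141, -0.0]
wrist_force: [0.7, 0.0, -2.6]
gripper_width: 53.7
grip_force: 30.0
clock: 22.25
tcp_pos: [490.9, 270.4, 138.3]
ee_rot: [-0.0, -3.141, 0.001]
wrist_force: [0.3, -0.2, -2.7]
gripper_width: 54.3
grip_force: 30.0
t 22.25 tcp [490.9 270.4 138.3] F [ 0.3 -0.2 -2.7] w 54.3 grip 30.0 yaw -0.01 zax [-0.001 -0.001 -1.   ]
tool delta [-0.1  0.7 61.3]
```

```bash
python3 -m crank '[{"dx":0,"dy":0,"dz":25,"turn":0},{"dx":0,"dy":0,"dz":22,"turn":0},{"dx":0,"dy":0,"dz":8,"turn":0},{"dx":0,"dy":0,"dz":3,"turn":0},{"dx":0,"dy":0,"dz":1,"turn":0},{"dx":0,"dy":0,"dz":0,"turn":0}]'; python3 -m crank '[{"dx":0,"dy":0,"dz":1.5,"turn":0},{"dx":0,"dy":0,"dz":0.5,"turn":0},{"dx":0,"dy":0,"dz":0,"turn":0}]'
```

```text
clock: 22.85
tcp_pos: [491.7, 270.7, 80.4]
ee_rot: [0.0, 3.141, 0.001]
wrist_force: [-0.0, -0.5, -2.0]
gripper_width: 53.8
grip_force: 30.0
clock: 23.15
tcp_pos: [491.2, 270.5, 77.7]
ee_rot: [0.0, 3.141, 0.0]
wrist_force: [-0.7, 0.1, -3.0]
gripper_width: 53.5
grip_force: 30.0
```

```bash
python3 -m crank '[{"dx":0,"dy":0,"dz":1,"turn":0},{"dx":0,"dy":0,"dz":0,"turn":0}]';python3 -m crank '[{"dx":0,"dy":0,"dz":1,"turn":0},{"dx":0,"dy":0,"dz":0,"turn":0}]'
```

```text
clock: 23.35
tcp_pos: [491.3, 270.6, 76.9]
ee_rot: [0.0, 3.141, 0.001]
wrist_force: [-2.1, -1.2, 5.5]
gripper_width: 53.7
grip_force: 30.0
clock: 23.55
tcp_pos: [491.6, 270.6, 76.8]
ee_rot: [0.001, 3.141, 0.001]
wrist_force: [-6.3, -3.4, 22.8]
gripper_width: 53.8
grip_force: 30.0
```

```bash
python3 -m crank '[{"dx":0,"dy":0,"dz":-1.2,"turn":0},{"dx":0,"dy":0,"dz":0,"turn":0},{"dx":0,"dy":0,"dz":0,"turn":0},{"dx":0,"dy":0,"dz":-20,"turn":0},{"dx":0,"dy":0,"dz":-35,"turn":0},{"dx":0,"dy":0,"dz":-35,"turn":0},{"dx":0,"dy":0,"dz":-20,"turn":0},{"dx":0,"dy":-20,"dz":0,"turn":0}]' -0.5; python3 -m crank '[{"dx":-8,"dy":-45,"dz":0,"turn":0},{"dx":-8,"dy":-45,"dz":0,"turn":0},{"dx":-8,"dy":-45,"dz":0,"turn":0},{"dx":-8,"dy":-45,"dz":0,"turn":0},{"dx":-8,"dy":-45,"dz":0,"turn":0},{"dx":-8,"dy":-45,"dz":0,"turn":0},{"dx":-8,"dy":-45,"dz":0,"turn":0},{"dx":-8,"dy":-45,"dz":0,"turn":0}]'; python3 g.py 607.3 -358 71
```

```text
clock: 24.35
tcp_pos: [492.2, 253.0, 189.2]
ee_rot: [-0.004, 3.138, 0.005]
wrist_force: [0.3, 0.2, 0.1]
gripper_width: 70.5
grip_force: 0.0
clock: 25.15
tcp_pos: [554.3, -112.1, 185.9]
ee_rot: [-0.001, -3.141, 0.0]
wrist_force: [0.8, 0.6, 0.6]
gripper_width: 70.6
grip_force: 0.0
t 25.15 tcp [ 554.3 -112.1  185.9] F [0.8 0.6 0.6] w 70.6 grip 0.0 yaw -0.03 zax [-0.001 -0.    -1.   ]
tool delta [ -53.2 -245.8  114.9]
```

```bash
python3 -m crank '[{"dx":-10,"dy":-45,"dz":0,"turn":0},{"dx":-10,"dy":-45,"dz":0,"turn":0},{"dx":-10,"dy":-45,"dz":0,"turn":0},{"dx":-10,"dy":-45,"dz":0,"turn":0},{"dx":-10,"dy":-42,"dz":0,"turn":0},{"dx":-2,"dy":-22,"dz":0,"turn":0},{"dx":0,"dy":0,"dz":20,"turn":0},{"dx":0,"dy":0,"dz":0,"turn":0}]'; python3 -m crank '[{"dx":0,"dy":0,"dz":0,"turn":0}]'; python3 g.py 607.3 -358 71
python3 - <<'E'
from h import *
p,d=snap('scene');cv2.imwrite('pics/v3.png',cv2.resize(p[60:260,120:540,::-1],None,fx=1.85,fy=1.85))
E
```

```text
clock: 25.95
tcp_pos: [604.7, -354.2, 163.3]
ee_rot: [-0.003, -3.137, -0.002]
wrist_force: [0.0, 1.5, -0.9]
gripper_width: 70.4
grip_force: 0.0
clock: 26.05
tcp_pos: [606.3, -353.4, 166.0]
ee_rot: [-0.0, -3.14, -0.001]
wrist_force: [1.2, -1.0, 0.1]
gripper_width: 70.5
grip_force: 0.0
t 26.05 tcp [ 606.3 -353.4  166. ] F [ 1.2 -1.   0.1] w 70.5 grip 0.0 yaw -0.01 zax [-0.002  0.001 -1.   ]
tool delta [-1.2 -4.7 95. ]
```

View pics/v3.png

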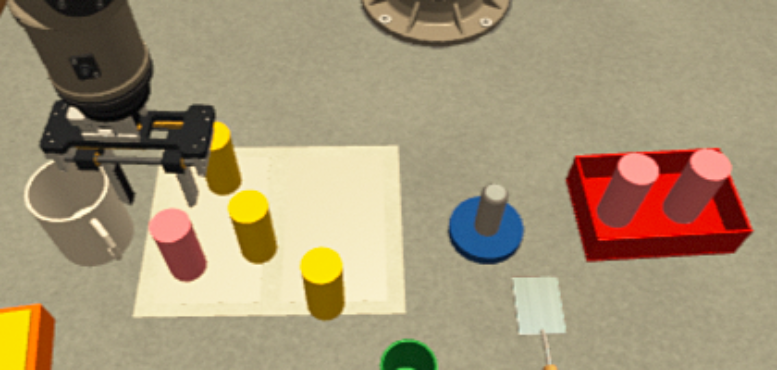

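Both waxed moulds stand upright in the tub, at crop pixels (630,190) and (700,187). The fingers at (122,185) and (188,185) straddle the last pink mould at (178,245), and the jug handle at (105,235) is clear.

```bash
python3 -m crank '[{"dx":-1.2,"dy":-4.5,"dz":10,"turn":0},{"dx":0,"dy":0,"dz":25,"turn":0},{"dx":0,"dy":0,"dz":0,"turn":0},{"dx":0,"dy":0,"dz":0,"turn":0}]'; python3 g.py 607.3 -358 71
```

```text
clock: 26.5
tcp_pos: [608.2, -357.9, 131.8]
ee_rot: [0.0, -3.141, -0.0]
wrist_force: [-0.7, -0.2, 0.7]
gripper_width: 70.7
grip_force: 0.0
t 26.5 tcp [ 608.2 -357.9  131.8] F [-0.7 -0.2  0.7] w 70.7 grip 0.0 yaw 0.01 zax [-0.001  0.    -1.   ]
tool delta [ 0.9 -0.1 60.8]
```

```bash
python3 -m crank '[{"dx":0.7,"dy":0,"dz":25,"turn":0},{"dx":0,"dy":0,"dz":25,"turn":0},{"dx":0,"dy":0,"dz":9,"turn":0},{"dx":0,"dy":0,"dz":0,"turn":0},{"dx":0,"dy":0,"dz":0,"turn":0}]'; python3 g.py 607.3 -358 71; python3 -m crank '[{"dx":0,"dy":0,"dz":0,"turn":0},{"dx":0,"dy":0,"dz":0,"turn":0},{"dx":0,"dy":0,"dz":0,"turn":0},{"dx":0,"dy":0,"dz":0,"turn":0},{"dx":0,"dy":0,"dz":0,"turn":0}]' 1;  python3 g.py
```

```text
clock: 27.0
tcp_pos: [608.2, -358.6, 74.1]
ee_rot: [0.0, 3.14, -0.001]
wrist_force: [1.3, -0.5, 0.9]
gripper_width: 70.5
grip_force: 0.0
t 27.0 tcp [ 608.2 -358.6   74.1] F [ 1.3 -0.5  0.9] w 70.5 grip 0.0 yaw -0.01 zax [ 0.001 -0.001 -1.   ]
tool delta [0.9 0.6 3.1]
clock: 27.5
tcp_pos: [608.1, -358.2, 73.6]
ee_rot: [0.0, 3.14, -0.0]
wrist_force: [-0.1, 1.7, 7.7]
gripper_width: 54.2
grip_force: 30.0
t 27.5 tcp [ 608.1 -358.2   73.6] F [-0.1  1.7  7.7] w 54.2 grip 30.0 yaw -0.0 zax [ 0.001 -0.    -1.   ]
```

```bash
python3 -m crank '[{"dx":0,"dy":0,"dz":-15,"turn":0},{"dx":0,"dy":0,"dz":-40,"turn":0},{"dx":0,"dy":0,"dz":-40,"turn":0},{"dx":0,"dy":0,"dz":-30,"turn":0},{"dx":8,"dy":45,"dz":0,"turn":0},{"dx":8,"dy":45,"dz":0,"turn":0},{"dx":8,"dy":45,"dz":0,"turn":0},{"dx":8,"dy":45,"dz":0,"turn":0}]'; python3 -m crank '[{"dx":8,"dy":45,"dz":0,"turn":0},{"dx":8,"dy":45,"dz":0,"turn":0},{"dx":8,"dy":45,"dz":0,"turn":0},{"dx":8,"dy":45,"dz":0,"turn":0},{"dx":8,"dy":45,"dz":0,"turn":0},{"dx":4,"dy":26,"dz":0,"turn":0},{"dx":0,"dy":0,"dz":0,"turn":0},{"dx":0,"dy":0,"dz":0,"turn":0}]'; python3 g.py 531.9 74.1 184; python3 hov.py
```

```text
clock: 28.3
tcp_pos: [574.9, -176.6, 198.6]
ee_rot: [0.001, 3.141, 0.0]
wrist_force: [1.7, 0.1, -3.2]
gripper_width: 54.2
grip_force: 30.0
clock: 29.1
tcp_pos: [531.6, 72.9, 198.4]
ee_rot: [-0.001, 3.141, -0.0]
wrist_force: [-1.0, -0.2, -3.2]
gripper_width: 54.0
grip_force: 30.0
t 29.1 tcp [531.6  72.9 198.4] F [-1.  -0.2 -3.2] w 54.0 grip 30.0 yaw 0.04 zax [ 0.001 -0.    -1.   ]
tool delta [-0.3  1.2 14.4]
tcp [531.7  72.  198.2] mould axis [529.56566432  72.98704489] n 351 zmin [127.1 160.2 189.5]
lo [529.49040083  73.28509861] hi [529.59238293  72.77678793]
```

```bash
python3 -m crank '[{"dx":0,"dy":1.3,"dz":7,"turn":0},{"dx":0,"dy":0,"dz":7,"turn":0},{"dx":0,"dy":0,"dz":0,"turn":0},{"dx":0,"dy":0,"dz":0,"turn":0}]'; python3 g.py 531.5 74.2 172; python3 hov.py
```

```text
clock: 29.55
tcp_pos: [531.5, 73.7, 183.3]
ee_rot: [-0.001, -3.141, 0.001]
wrist_force: [-0.2, -0.3, -3.1]
gripper_width: 54.3
grip_force: 30.0
t 29.55 tcp [531.5  73.7 183.3] F [-0.2 -0.3 -3.1] w 54.3 grip 30.0 yaw -0.05 zax [-0.001 -0.    -1.   ]
tool delta [-0.   0.5 11.3]
tcp [531.6  73.9 183.5] mould axis [529.31288044  73.75689333] n 338 zmin [111.1 144.6 174.8]
lo [529.16284718  74.16858343] hi [529.34828379  73.60384829]
```

```bash
python3 -m crank '[{"dx":0,"dy":0.3,"dz":4,"turn":0},{"dx":0,"dy":0,"dz":4,"turn":0},{"dx":0,"dy":0,"dz":3,"turn":0},{"dx":0,"dy":0,"dz":3,"turn":0},{"dx":0,"dy":0,"dz":0,"turn":0}]'; python3 g.py; python3 -m crank '[{"dx":0,"dy":0,"dz":3,"turn":0},{"dx":0,"dy":0,"dz":4,"turn":0},{"dx":0,"dy":0,"dz":0,"turn":0}]'; python3 g.py
```

```text
clock: 30.1
tcp_pos: [531.4, 74.5, 169.2]
ee_rot: [-0.0, -3.141, 0.0]
wrist_force: [-0.9, 0.4, -2.0]
gripper_width: 54.6
grip_force: 30.0
t 30.1 tcp [531.4  74.5 169.2] F [-0.9  0.4 -2. ] w 54.6 grip 30.0 yaw -0.01 zax [-0.001 -0.    -1.   ]
clock: 30.4
tcp_pos: [531.4, 74.4, 162.1]
ee_rot: [-0.0, -3.141, 0.001]
wrist_force: [0.3, 0.7, -1.8]
gripper_width: 54.2
grip_force: 30.0
t 30.4 tcp [531.4  74.4 162.1] F [ 0.3  0.7 -1.8] w 54.2 grip 30.0 yaw -0.01 zax [-0.001 -0.    -1.   ]
```

```bash
python3 -m crank '[{"dx":0,"dy":0,"dz":6,"turn":0},{"dx":0,"dy":0,"dz":6,"turn":0},{"dx":0,"dy":0,"dz":6,"turn":0},{"dx":0,"dy":0,"dz":6,"turn":0},{"dx":0,"dy":0,"dz":6,"turn":0},{"dx":0,"dy":0,"dz":6,"turn":0},{"dx":0,"dy":0,"dz":6,"turn":0},{"dx":0,"dy":0,"dz":0,"turn":0}]'; python3 -m crank '[{"dx":0,"dy":0,"dz":3,"turn":0},{"dx":0,"dy":0,"dz":1.5,"turn":0},{"dx":0,"dy":0,"dz":0,"turn":0}]'; python3 g.py
```

```text
clock: 31.2
tcp_pos: [531.2, 74.4, 119.8]
ee_rot: [-0.0, -3.14, 0.001]
wrist_force: [0.1, -0.1, -1.8]
gripper_width: 54.4
grip_force: 30.0
clock: 31.5
tcp_pos: [531.6, 74.4, 116.1]
ee_rot: [-0.0, -3.142, 0.0]
wrist_force: [1.0, 0.1, -1.9]
gripper_width: 54.1
grip_force: 30.0
t 31.5 tcp [531.6  74.4 116.1] F [ 1.   0.1 -1.9] w 54.1 grip 30.0 yaw -0.01 zax [-0. -0. -1.]
```

Here a waxed mould would stop at about 113. I continue in small steps.

```bash
python3 -m crank '[{"dx":0,"dy":0,"dz":2,"turn":0},{"dx":0,"dy":0,"dz":0,"turn":0}]';python3 -m crank '[{"dx":0,"dy":0,"dz":2,"turn":0},{"dx":0,"dy":0,"dz":0,"turn":0}]'; python3 g.py
```

```text
clock: 31.7
tcp_pos: [531.6, 74.5, 114.1]
ee_rot: [-0.0, -3.142, 0.0]
wrist_force: [0.4, -0.4, -2.7]
gripper_width: 54.4
grip_force: 30.0
clock: 31.9
tcp_pos: [531.5, 74.5, 112.0]
ee_rot: [-0.0, -3.141, 0.0]
wrist_force: [-0.3, -0.4, -1.8]
gripper_width: 54.5
grip_force: 30.0
t 31.9 tcp [531.5  74.5 112. ] F [-0.3 -0.4 -1.8] w 54.5 grip 30.0 yaw -0.01 zax [-0. -0. -1.]
```

```bash
python3 -m crank '[{"dx":0,"dy":0,"dz":1.5,"turn":0},{"dx":0,"dy":0,"dz":0,"turn":0}]';python3 g.py
```

```text
clock: 32.1
tcp_pos: [531.5, 74.5, 110.5]
ee_rot: [-0.0, -3.141, 0.0]
wrist_force: [-0.7, -0.2, -2.8]
gripper_width: 54.4
grip_force: 30.0
t 32.1 tcp [531.5  74.5 110.5] F [-0.7 -0.2 -2.8] w 54.4 grip 30.0 yaw -0.0 zax [-0. -0. -1.]
```

Already 2–3 mm below the waxed stop with no force. It reaches home at about 93.

```bash
python3 -m crank '[{"dx":0,"dy":0,"dz":3,"turn":0},{"dx":0,"dy":0,"dz":3,"turn":0},{"dx":0,"dy":0,"dz":3,"turn":0},{"dx":0,"dy":0,"dz":3,"turn":0},{"dx":0,"dy":0,"dz":2,"turn":0},{"dx":0,"dy":0,"dz":0,"turn":0}]';python3 -m crank '[{"dx":0,"dy":0,"dz":2,"turn":0},{"dx":0,"dy":0,"dz":0,"turn":0}]';python3 g.py
```

```text
clock: 32.7
tcp_pos: [531.5, 74.4, 96.3]
ee_rot: [-0.0, -3.141, 0.0]
wrist_force: [-1.2, 0.1, -2.9]
gripper_width: 54.3
grip_force: 30.0
clock: 32.9
tcp_pos: [531.6, 74.5, 94.5]
ee_rot: [-0.0, -3.141, 0.0]
wrist_force: [-0.5, -0.6, -2.3]
gripper_width: 54.3
grip_force: 30.0
t 32.9 tcp [531.6  74.5  94.5] F [-0.5 -0.6 -2.3] w 54.3 grip 30.0 yaw -0.01 zax [-0. -0. -1.]
```

```bash
python3 -m crank '[{"dx":0,"dy":0,"dz":1.5,"turn":0},{"dx":0,"dy":0,"dz":0,"turn":0}]';python3 g.py
```

```text
clock: 33.1
tcp_pos: [532.0, 74.5, 93.6]
ee_rot: [0.0, 3.141, 0.0]
wrist_force: [-1.3, 0.3, 4.7]
gripper_width: 54.6
grip_force: 30.0
t 33.1 tcp [532.   74.5  93.6] F [-1.3  0.3  4.7] w 54.6 grip 30.0 yaw -0.01 zax [ 0.001  0.    -1.   ]
```

It is home at 93.6. I release it, rise and look.

```bash
python3 -m crank '[{"dx":0,"dy":0,"dz":0,"turn":0},{"dx":0,"dy":0,"dz":0,"turn":0},{"dx":0,"dy":0,"dz":0,"turn":0},{"dx":0,"dy":0,"dz":-15,"turn":0},{"dx":0,"dy":0,"dz":-35,"turn":0},{"dx":0,"dy":0,"dz":-40,"turn":0},{"dx":0,"dy":0,"dz":-40,"turn":0},{"dx":0,"dy":-30,"dz":0,"turn":0}]' -0.5; python3 -m crank '[{"dx":0,"dy":-45,"dz":0,"turn":0},{"dx":0,"dy":-45,"dz":0,"turn":0},{"dx":0,"dy":-40,"dz":0,"turn":0},{"dx":0,"dy":0,"dz":0,"turn":0},{"dx":0,"dy":0,"dz":0,"turn":0}]'
python3 - <<'E'
from fit import *
for n,c in(('pin',(530,74)),('far',(479,371)),('near',(491,271)),('jug',(560,-504)),('pot',(774,-39))):
    for cam,k,q in both(np.array(c),70,150,45,27):
        if k>30:
            z=np.percentile(q[:,2],97);T=q[q[:,2]>z-4];print(n,cam,k,round(z,1),np.round((T.min(0)+T.max(0))/2,1)[:2])
p,d=snap('scene');cv2.imwrite('pics/v4.png',cv2.resize(p[60:300,120:540,::-1],None,fx=1.85,fy=1.85))
E
```

```text
clock: 33.9
tcp_pos: [534.1, 47.7, 227.9]
ee_rot: [-0.007, 3.135, 0.005]
wrist_force: [-0.2, -0.6, -0.5]
gripper_width: 70.6
grip_force: 0.0
clock: 34.4
tcp_pos: [531.5, -86.2, 223.2]
ee_rot: [-0.003, -3.142, -0.0]
wrist_force: [0.4, 0.6, 0.0]
gripper_width: 70.3
grip_force: 0.0
pin scene 594 132.1 [530.1  74.3]
pin top 391 132.0 [527.  75.]
far scene 547 117.3 [478.3 370.3]
far top 532 116.7 [474.6 370.6]
near scene 523 117.6 [489.8 269.1]
near top 499 117.1 [486.5 269.5]
pot scene 199 77.4 [774.9 -37.8]
pot top 129 76.6 [771.8 -38.5]
```

View pics/v4.png

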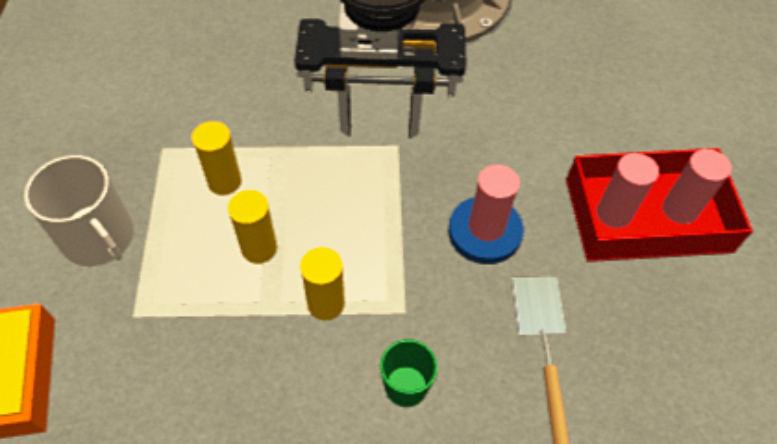

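The clean mould sits on the blue base at (490,200), with its top at 130 mm (fully home). Both waxed moulds are upright in the tub and the bystanders are where they were.

```bash
python3 -c "
from cell import r
print(r.finish_job())"
```

```text
the job is handed in; nothing more can be done
None
```

The clean mould is fully home on the gauge, both waxed-up moulds stand upright in the red tub, and the job was handed in at about 35 s; the verdict has not been shown to me.

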